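# Ready the desk embossing press for a die change

### The job

Get the embossing press ready for a die change: first set one of the two cap-shaped dies rim down in the round pocket of the die rest, fully seated, and let go of it. Then pull the press's spring latch sideways, lift the arm off its ball until its nose is at least 6 cm higher than before, and finish while still holding it up there with the gripper. Leave the other things on the desk where they are.

Things in the scene. Friction and masses are not known exactly. Their poses are not given: they have to be found in the camera images.
- press: Embossing press, fixed: dark steel base plate 14 mm thick, x -50 to 290 mm, y +-55 mm. Origin on the desk under the ball; +x runs from the ball (nose end, nearer the robot) along the arm to the hinge, z up. The ball stud has a 24 mm ball (top 56 mm up) above a 32 mm wide flange, its underside 30 mm up.
- press_arm: Aluminium arm of the press, 36 mm wide bar, top 78 mm above the desk. Origin on the hinge axis: 240 mm from the ball along the press's +x, 66 mm up; axes as the press's when down. Turns about +y, nose up, 0 to 0.7 rad; the hinge is almost free, so it falls when not held (3 to 4 N at the nose).
- nose (a point): Centre of the lower rim of the arm's nose cup (52 mm across), which sits over the ball; 38 mm above the desk when the arm is down, 240 mm from the hinge.
- latch (a joint): Travel of the spring latch on the arm's nose, along the arm's +y: 0 (locked, where the spring keeps it) to 0.016 m. Its bolt hooks under the ball stud's flange; from 0.010 m the arm can rise. Spring force 5 N at 0, 9 N at 0.016. No catch: let go, it springs back, so hold it out while lifting. It rides on the arm: lifting by its fin lifts the arm.
- latch_grip (a point): Middle of the latch's upright steel fin, to be pinched from above: 12 mm thick along the arm's y, 34 mm long along x, 36 mm high, on a 5 mm slide plate (40 mm along x; from 15 mm on the fin's -y side to 39 mm on its +y side). With the arm down: plate top 83, this point 101, fin top 119 mm above the desk. Moves with latch and arm.
- die_rest: The die rest, fixed to the desk: 100 mm square dark plate 4 mm thick with a round steel ring 68 mm across, its top 12 mm above the desk.
- pocket (a point): Centre of the floor of the pocket in the die rest, 4 mm above the desk: 52 mm wide, 8 mm deep, with a 16 mm wide boss standing 7 mm up from the floor in the middle, which goes up into the hollow of a die that is set rim down.
- die_a: A steel cap-shaped die, 30 mm high, 0.13 kg: body 36 mm across with a closed flat crown, and a rim flange 46 mm across and 5 mm thick at the open end (hollow 28 mm wide, 24 mm deep). Origin in the centre of the open rim face, +z towards the crown. It stands rim down at the start (+z up). Which die stands where varies.
- die_b: The other die, same shape; it stands upside down at the start, open rim up (+z down), so its origin is 30 mm above the desk. It would have to be turned over to serve.
- stapler: Bystander: stapler, 150 x 36 mm, 44 mm high. Origin at the centre of its underside.
- mug: Bystander: white mug, 80 mm across, 95 mm high. Origin at the centre of its underside.
- tape: Bystander: roll of tape lying flat, 60 mm across, 18 mm high. Origin at the centre of its underside.
- clip_box: Bystander: small cardboard box, 60 x 40 x 22 mm. Origin at the centre of its underside.
- eraser: Bystander: dark eraser, 50 x 22 x 13 mm. Origin at the centre of its underside.
- stamp: Bystander: wooden hand stamp, 55 x 30 mm foot, 70 mm high. Origin at the centre of its underside.
Things that resemble listed ones, but are neither listed nor needed, are in the scene too. Several things have the shape of the die_rest; the one meant has the colours described above.

How it is judged (in metres and radians):
On the way, in this order (a step that is already met when the one before it is completed fails the run):
1. one die stands rim down, fully seated in the pocket, let go, the press arm still down (((horizontal distance between die_a and pocket below 0.006 m and z of die_a in the frame of pocket below 0.003 m and angle between die_a's own z axis and vertical below 0.12 rad and linear speed of die_a below 0.03 m/s and contact force between the fingers and die_a below 0.1 N) or (horizontal distance between die_b and pocket below 0.006 m and z of die_b in the frame of pocket below 0.003 m and angle between die_b's own z axis and vertical below 0.12 rad and linear speed of die_b below 0.03 m/s and contact force between the fingers and die_b below 0.1 N)) and z of nose in the frame of press below 0.045 m), for 0.2 s.
2. the latch is pulled out sideways (9 mm or more) with the arm still down (value of joint latch above 0.009 m and z of nose in the frame of press below 0.05 m), for 0.04 s.
3. the arm's nose is raised by 55 mm or more, carried by the gripper (z of nose in the frame of press above 0.093 m and contact force between the fingers and press_arm above 1 N), for 0.2 s.
At the end, for the whole second after the job is handed in: The gripper alone holds the arm at rest, its nose at least 55 mm above its place on the ball (over 1 N of finger contact, no loose thing touching it), and a die stands rim down in the pocket, untouched, within 6 mm of its centre, 3 mm of its floor and 7 degrees of upright (all of step 3 and angular speed of press_arm below 0.15 rad/s and ((horizontal distance between die_a and pocket below 0.006 m and z of die_a in the frame of pocket below 0.003 m and angle between die_a's own z axis and vertical below 0.12 rad and linear speed of die_a below 0.03 m/s and contact force between the fingers and die_a below 0.1 N) or (horizontal distance between die_b and pocket below 0.006 m and z of die_b in the frame of pocket below 0.003 m and angle between die_b's own z axis and vertical below 0.12 rad and linear speed of die_b below 0.03 m/s and contact force between the fingers and die_b below 0.1 N)) and contact force between press_arm and die_a below 0.2 N and contact force between press_arm and die_b below 0.2 N and contact force between press_arm and stapler below 0.2 N and contact force between press_arm and mug below 0.2 N and contact force between press_arm and tape below 0.2 N and contact force between press_arm and clip_box below 0.2 N and contact force between press_arm and eraser below 0.2 N and contact force between press_arm and stamp below 0.2 N); the arm keeps its last pose, push and grip.
It fails at once if another thing on the desk is disturbed (moved over 30 mm) (distance of any of stapler, mug, tape, clip_box, eraser, stamp from where it was at the start of the episode above 0.03 m).
It also fails if it takes over 48 s, if anything falls off the work surface, if the arm or the gripper's body presses on something with over 40 N, if the wrist force passes 120 N, or if a joint passes its speed limit or range.

### The arm

A 6-joint arm with a two-finger parallel gripper is mounted at the origin on the work surface. World frame = base frame: x ahead of the robot, y to its left, z up, the work surface at z = 0. Lengths are in m, angles in degrees, forces in N, time in s.
With the tool pointing down it reaches from about 0.275 to 0.725 m from the base axis. Payload 5.6 kg.
Tool frame: the origin (TCP) lies midway between the tips of the shut fingers; the grasp point (between the pads) lies 19 mm behind it; z points along the fingers, y is the line along which they close (so a half turn about z gives the same grasp; the last joint's range is limited). The gripper opens to 85 mm and grips with 20 to 120 N. Pads are 22 mm wide; open, the fingers measure 114 mm over their backs; the gripper's body (76 mm by 85 mm) begins 54 mm behind the grasp point. The pads swing forward as they close: fully open they stand 13 mm farther back than shut.
Start: joints at [-47.235, 14.616, 6.199, 0, -81.583, -16.306], TCP at [0.245, -0.492, 0.231] pointing down, gripper open.
Joint ranges: [-168.99, 168.99], [-69.2, 112.95], [-62.41, 85.93], [-164.36, 98.24], [-168.68, -3.75], [-174.98, 174.98]. Speed limits (degrees/s): [147.25, 147.25, 180, 180, 180, 180].

### API

Orientations are given as [roll, pitch, yaw] about the fixed x, y, z axes, in that order (R = Rz(yaw) Ry(pitch) Rx(roll)).
In Python, from plant import readout, snapshot, camera_model, env gives the robot as it stands.
- The arm moves only by the tool send_rows, never from a script. Its argument "rows" is text: rows parted by semicolons, each of 5 numbers parted by spaces: the shift along the tool's x, y, z in cm, then the turn about the tool's z in rad, then the opening, from 0 (shut) to 1 (fully open). A call has 1 to 20 rows; each row shifts and turns the commanded pose from where the row before left it, along the tool's axes as they then stand; what a row does not reach is not made up. A row lasts 1/8 s, in which the tool goes at most 62.5 mm and 10.7 degrees, less where a joint would pass 70% of its speed; a pose out of reach is approached as far as the arm can. A call with a gripper value outside its range is refused whole. The fingers move at their own pace and stop on an object; "newtons" is the grip in N (left out, the last holds). Time passes only in rows, so rows that do not move let the fingers close. It gives the time, the measured TCP pose, the force, the opening and the grip force at its end, in the units of the state.
- readout.observe(): the state, without advancing time (a new reading comes with each control period).
- snapshot(name): name is "scene" or "top" or "wrist"; returns the picture (400x640x3 uint8, red, green, blue); there is no depth.
- camera_model(name): a dict with "K" (3x3 intrinsics, pixels), "T" (4x4, takes a point from camera to world coordinates); the wrist camera has in their place "hand_eye" (4x4, takes a point from camera to tool coordinates, whose origin is the TCP and whose axes are the flange's). Camera axes: x right, y down, z forward; pixel columns grow to the right and rows downward; lengths in m; the calibration is good to about 2 mm. A picture is of the moment at which its call begins: read the wrist's pose just before it. camera_model takes no time and is no camera call.
- env.finish_job(): hands the job in; it is judged then, once.
The state is a dict: "time": time; "joint_pos": joint angles; "qd": joint speeds; "effort": joint torques, N m; "tool_pos": TCP position; "ee_rot": TCP orientation; "force": force on the tool from outside, world axes, zero at the start; "torque": the same for the moment, N m; "grip_width": opening from 0.0 (shut) to 1.0 (fully open); "grasp_force": force on a finger pad.
Only numpy, scipy, OpenCV 4.12 (cv2) and the standard library are available. Lean on these libraries where they do the work, as an engineer would, in place of code of your own. Each camera call takes 0.05 s, during which the arm holds its last target. There are 200 camera calls.

## Working session

There is one attempt and no reset: what is moved stays moved. The work goes in short steps, Python scripts to look and compute and a tool call to move; the robot and the scene stay as the last step left them, time stands still between calls to the robot, and variables do not carry over. Pictures are saved under pics/ and viewed, at most 10 in all, crops included, and the job is handed in when it is done.

Besides the shell and the picture viewer there is one more tool, called after "Call:" as name(argument=value, ...) on one line, values as JSON. send_rows: Moves the arm, as the interface text tells. Its arguments: {"type":"object","properties":{"rows":{"type":"string"},"newtons":{"type":"number"}},"required":["rows"]}

```bash
ls; mkdir -p pics; python3 - <<'E'
from plant import readout,snapshot,camera_model,env
import cv2,numpy as np
for n in("top","scene"):
    im=snapshot(n);cv2.imwrite(f"pics/{n}0.png",cv2.cvtColor(im,cv2.COLOR_RGB2BGR))
    m=camera_model(n);print(n,np.round(m["K"],1).tolist(),np.round(m["T"],3).tolist())
print(np.round(camera_model("wrist")["hand_eye"],4).tolist(),np.round(camera_model("wrist")["K"],1).tolist());s=readout.observe();print(s)
E
```

```text
pics
top [[440.2, 0.0, 318.9], [0.0, 440.2, 202.0], [0.0, 0.0, 1.0]] [[0.021, -0.99, 0.137, 0.343], [-1.0, -0.019, 0.014, -0.029], [-0.012, -0.137, -0.991, 1.372], [0.0, 0.0, 0.0, 1.0]]
scene [[400.6, 0.0, 322.6], [0.0, 400.6, 207.6], [0.0, 0.0, 1.0]] [[0.796, 0.486, -0.36, 0.88], [0.605, -0.657, 0.451, -0.464], [-0.017, -0.577, -0.817, 0.913], [0.0, 0.0, 0.0, 1.0]]
[[0.0017, -0.9491, -0.315, 0.0821], [1.0, 0.0013, 0.0016, -0.0012], [-0.0011, -0.315, 0.9491, -0.1431], [0.0, 0.0, 0.0, 1.0]] [[355.5, 0.0, 316.8], [0.0, 355.5, 198.3], [0.0, 0.0, 1.0]]
{'time': 0.1, 'joint_pos': array([-4.72350434e+01,  1.46498278e+01,  6.14030320e+00, -2.29769945e-02,
       -8.15818592e+01, -1.63061629e+01]), 'qd': array([-0.05401066, -0.16665775,  0.03892916,  0.0977765 ,  0.10901931,
        0.06949865]), 'effort': array([-3.37492878e-03, -3.87604129e+01,  2.38471788e+01,  5.37792385e+00,
       -3.81728241e-03, -1.69745869e-05]), 'tool_pos': array([ 0.24491629, -0.49199442,  0.23050318]), 'ee_rot': array([ 1.79905911e+02, -3.84801252e-03, -1.53544585e+02]), 'force': array([ 0.61372416, -0.1681788 , -0.25443946]), 'torque': array([-0.05903655, -0.01837957, -0.01876793]), 'grasp_force': 0.0, 'grip_width': 0.9986105428503633}
```

View pics/top0.png

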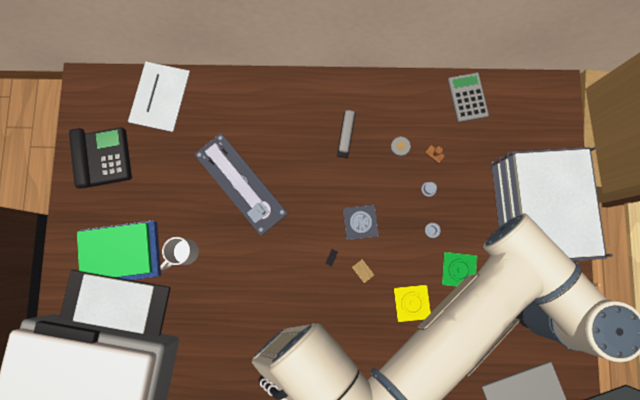

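View pics/scene0.png

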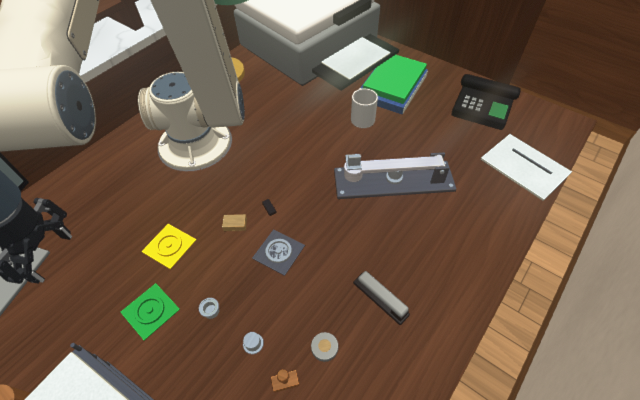

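Top view: candidates for the die are the crown-up cap at (429,188) (scene (253,343)) and the open one at (432,230) (scene (208,308)). For the rest: dark plate with steel ring (361,222), with the yellow (412,303) and green (460,268) plates as decoys. The tape is at (400,146). The press runs from the nose (260,212) to the hinge (212,145). I choose the die at (429,188) and the dark rest, and check both in a crop.

```bash
cat > h.py <<'E'
import numpy as np,cv2
from plant import readout,snapshot,camera_model,env
from scipy.spatial.transform import Rotation as R
def pose():
    s=readout.observe();T=np.eye(4);T[:3,:3]=R.from_euler('xyz',s['ee_rot'],degrees=True).as_matrix();T[:3,3]=s['tool_pos'];return T
def cam(n):
    m=camera_model(n);return np.array(m["K"]),(pose()@m["hand_eye"] if n=="wrist" else np.array(m["T"]))
def ray(K,T,uv,z):
    uv=np.atleast_2d(np.float64(uv));d=np.c_[uv,np.ones(len(uv))]@np.linalg.inv(K).T@T[:3,:3].T
    return T[:3,3]+d*((z-T[2,3])/d[:,2])[:,None]
def proj(K,T,p):
    q=(np.atleast_2d(p)-T[:3,3])@T[:3,:3]@K.T;return q[:,:2]/q[:,2:]
def totool(p): # world point -> tool frame of the present pose, cm
    T=pose();return np.round((np.asarray(p)-T[:3,3])@T[:3,:3]*100,2)
def snap(n,f=None):
    KT=cam(n);im=cv2.cvtColor(snapshot(n),cv2.COLOR_RGB2BGR)
    if f:cv2.imwrite("pics/"+f,im)
    return im,*KT
E
python3 - <<'E'
from h import *
im=cv2.imread("pics/top0.png");K,T=cam("top")
sc=cv2.imread("pics/scene0.png");Ks,Ts=cam("scene")
def P(n,uv,z):print(n,np.round(ray(K,T,uv,z),3)[0])
P("dieA",(429,188),.03);P("dieB",(432,230),.03);P("rest",(361,222),.008)
P("ball fin",(260,208),.119);P("hinge",(212,148),.078)
print(np.round(ray(Ks,Ts,(253,339),.03),3),np.round(ray(Ks,Ts,(278,250),.012),3))
print(np.round(ray(Ks,Ts,(353,158),.119),3))
# base plate by colour/contour
hsv=cv2.cvtColor(im,cv2.COLOR_BGR2HSV)
m=((hsv[...,0]>100)&(hsv[...,0]<135)&(hsv[...,1]>20)&(hsv[...,2]<130)).astype(np.uint8)*255
m[:,:180]=0;m[:,400:]=0;m[:120]=0;m[250:]=0
m=cv2.morphologyEx(m,cv2.MORPH_CLOSE,np.ones((5,5)))
for c in cv2.findContours(m,0,2)[0]:
    if cv2.contourArea(c)>500:
        b=cv2.boxPoints(cv2.minAreaRect(c));z=.014 if b[:,0].mean()<300 else .004
        w=ray(K,T,b,z);print(np.round(b),np.round(w,3),np.linalg.norm(w[0]-w[1]),np.linalg.norm(w[1]-w[2]),w.mean(0))
a=cv2.resize(im[170:270,340:460],(480,400),interpolation=2);b=cv2.resize(im[130:240,190:290],(364,400),interpolation=2)
c=cv2.resize(sc[220:370,190:310],(320,400))
cv2.imwrite("pics/crop0.png",cv2.resize(np.hstack([a,c,b]),(800,275)))
E
```

```text
dieA [ 0.579 -0.348  0.03 ]
dieB [ 0.449 -0.355  0.03 ]
rest [ 0.471 -0.141  0.008]
ball fin [0.496 0.158 0.119]
hinge [0.681 0.317 0.078]
[[ 0.582 -0.349  0.03 ]] [[ 0.471 -0.141  0.012]]
[[0.497 0.151 0.119]]
[[343. 209.]
 [374. 205.]
 [377. 235.]
 [347. 239.]] [[ 0.513 -0.086  0.004]
 [ 0.527 -0.18   0.004]
 [ 0.433 -0.192  0.004]
 [ 0.419 -0.099  0.004]] 0.09551039892410675 0.09482389094958861 [ 0.47268635 -0.13939591  0.004     ]
[[195. 154.]
 [221. 132.]
 [287. 213.]
 [261. 234.]] [[0.678 0.388 0.014]
 [0.749 0.309 0.014]
 [0.495 0.09  0.014]
 [0.427 0.169 0.014]] 0.10665215340801477 0.3356322799315186 [0.58732112 0.23903842 0.014     ]
```

View pics/crop0.png

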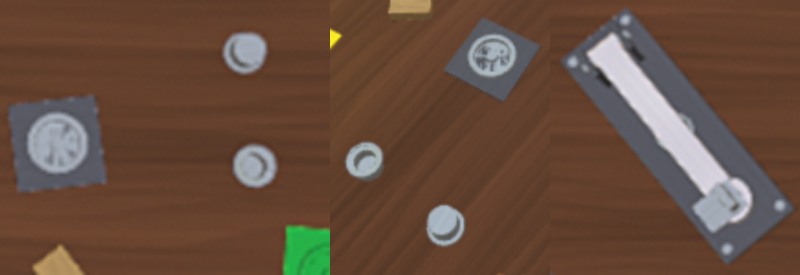

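Call:
send_rows(rows="-6 -0.4 0 0 1; -6 -0.4 0 0 1; -6 -0.4 0 0 1; -6 -0.4 0 0 1; -6 -0.4 1 0 1; -6 0 3 0 1; -0.4 0 4 0 1; 0 0 0 0 1;0 0 0 0 1", newtons=40)

```text
time: 1.23
tool_pos: [0.5762, -0.3509, 0.1552]
ee_rot: [-179.9, 0.0, -153.6]
force: [0.2, 0.2, 0.3]
grip_width: 1.002
grasp_force: 0.0
```

```bash
python3 - <<'E'
from h import *
im,K,T=snap("wrist","w1.png")
print(pose()[:3,3],readout.observe()['ee_rot'],proj(K,T,[[.58,-.348,.03],[.449,-.355,.03]]))
g=cv2.cvtColor(im,cv2.COLOR_BGR2HSV)
m=((g[...,1]<60)&(g[...,2]>90)).astype(np.uint8)*255
for c in cv2.findContours(m,0,2)[0]:
    if cv2.contourArea(c)>600:
        (u,v),r=cv2.minEnclosingCircle(c);print(round(u),round(v),round(r),cv2.contourArea(c))
E
```

```text
[ 0.57643678 -0.35115642  0.15593049] [-1.79817785e+02  1.00251426e-01 -1.53584446e+02] [[319.19488386 195.64652515]
 [395.7293372   28.83360061]]
336 341 32 2948.5
71 346 56 2565.5
441 308 43 1000.5
186 300 38 948.0
314 184 29 2348.0
580 177 76 11542.0
396 27 37 3443.5
44 83 94 12027.5
```

View pics/w1.png

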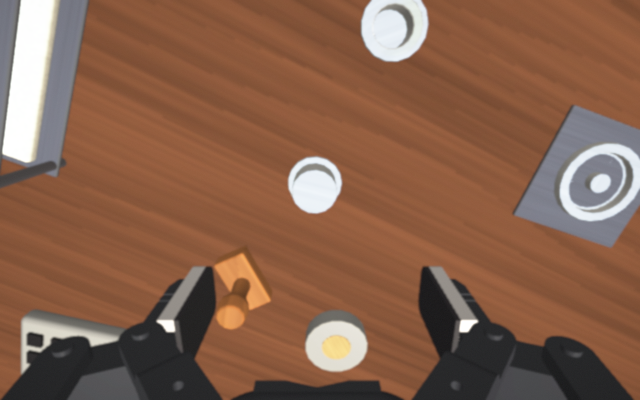

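Wrist view: the die_a crown is at (314,191) with its flange around (315,184). The open die is at (395,27), and the rest with its boss is at (600,183). The stamp (240,285) and tape (336,341) are close behind the die.

```bash
python3 - <<'E'
from h import *
K,T=cam("wrist")
for n,uv,z in(("crown",(314,191),.03),("rim",(315,183),.005),("knob",(230,316),.065),("foot corner",(215,265),.02),("foot near",(242,250),.02),("foot right",(268,298),.02),("boss",(599,183),.011),("ring",(601,181),.012)):
    p=ray(K,T,uv,z)[0];print(n,np.round(p,4),totool(p))
E
```

```text
crown [ 0.5791 -0.3536  0.03  ] [-0.1  -0.3  12.59]
rim [ 0.5793 -0.3528  0.005 ] [-0.16 -0.23 15.09]
knob [ 0.6899 -0.3714  0.065 ] [-9.25 -6.83  9.13]
foot corner [ 0.6822 -0.4001  0.02  ] [-7.27 -9.05 13.63]
foot near [ 0.658  -0.3844  0.02  ] [-5.8  -6.57 13.62]
foot right [ 0.6923 -0.3444  0.02  ] [-10.65  -4.51  13.63]
boss [ 0.4711 -0.1401  0.011 ] [ 0.07 23.64 14.42]
ring [ 0.4691 -0.1406  0.012 ] [ 0.27 23.68 14.32]
```

Call:
send_rows(rows="-0.1 -0.3 4 0 1; 0 0 4 0 1; 0 0 4 0 1; 0 0 2.8 0 1; 0 0 0 0 1; 0 0 0 0 1; 0 0 0 0 0.2; 0 0 0 0 0.2; 0 0 0 0 0.2; 0 0 0 0 0.2; 0 0 0 0 0.2; 0 0 0 0 0.2; 0 0 0 0 0.2", newtons=40)

```text
time: 2.9
tool_pos: [0.5789, -0.3524, 0.0062]
ee_rot: [-179.9, 0.0, -153.5]
force: [-0.3, 0.7, 6.0]
grip_width: 0.401
grasp_force: 40.4
```

Call:
send_rows(rows="0 0 -4 0 0.2; 0 0 -4 0 0.2; 0 4 -2 0 0.2; -1 5 0 0 0.2; -1 5 0 0 0.2; -1 5 0 0 0.2; -1 4 0 0 0.2; -0.5 0.8 0 0 0.2; 0 0 0 0 0.2; 0 0 0 0 0.2; 0 0 0 0 0.2")

```text
time: 4.28
tool_pos: [0.5127, -0.1199, 0.105]
ee_rot: [180.0, -0.0, -153.6]
force: [0.5, 0.2, -1.8]
grip_width: 0.397
grasp_force: 40.6
```

```bash
python3 - <<'E'
from h import *
im,K,T=snap("wrist","w2.png")
print(pose()[:3,3],readout.observe()['ee_rot'],readout.observe()['grip_width'],proj(K,T,[[.4705,-.1403,.012]]))
E
```

```text
[ 0.51263316 -0.11982643  0.10504499] [ 1.79990051e+02 -2.60628279e-02 -1.53616949e+02] 0.40339616551541324 [[318.73915349 136.62619533]]
```

View pics/w2.png

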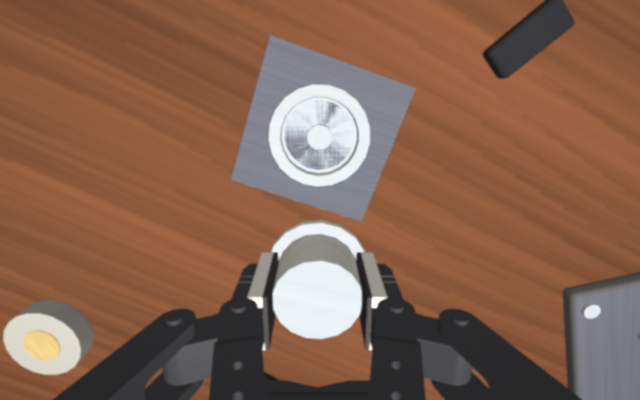

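Wrist view: the die_rest ring is centred at about (319,135). The die is held upright with its crown at (318,294).

```bash
python3 - <<'E'
from h import *
im=cv2.imread("pics/w2.png");K,T=cam("wrist");z=pose()[2,3]
g=cv2.cvtColor(im,cv2.COLOR_BGR2HSV);m=((g[...,1]<40)&(g[...,2]>205)).astype(np.uint8)*255
for c in cv2.findContours(m,0,2)[0]:
    if cv2.contourArea(c)>1500:
        h=cv2.convexHull(c);print(cv2.boundingRect(c))
        if h[:,0,1].mean()<200:
            e=cv2.fitEllipse(h);w=ray(K,T,e[0],.012)[0];wc=ray(K,T,h[:,0],.012);(q,r)=cv2.minEnclosingCircle(np.float32(wc[:,:2]));print("ring",e,w,totool(w),q,r)
# crown circle: bottom half edge points
p=ray(K,T,[(274,294),(362,294),(318,339)],z+.0238);print([totool(a) for a in p])
p=ray(K,T,[(318,222),(271,270),(367,270)],z-.0012);print([totool(a) for a in p])
E
```

```text
(4, 314, 76, 60)
(273, 261, 88, 78)
(269, 85, 101, 101)
ring ((319.09417724609375, 134.88230895996094), (101.16706085205078, 101.6025161743164), 25.000629425048828) [ 0.46935461 -0.140538    0.012     ] [4.79 0.07 9.31] (0.47073298692703247, -0.13992612063884735) 0.03368174284696579
[array([ 0.34, -1.75, -2.38]), array([ 0.34,  1.66, -2.38]), array([-1.78, -0.04, -2.38])]
[array([ 2.33, -0.04,  0.12]), array([-0.04, -2.19,  0.12]), array([-0.03,  2.21,  0.12])]
```

Call:
send_rows(rows="4.7 0.1 0 0 0.2; 0 0 0 0 0.2; 0 0 3 0 0.2; 0 0 3 0 0.2; 0 0 2 0 0.2; 0 0 0.6 0 0.2; 0 0 0.4 0 0.2; 0 0 0.3 0 0.2; 0 0 0 0 0.2; 0 0 0 0 0.2")

```text
time: 5.58
tool_pos: [0.4705, -0.1391, 0.0128]
ee_rot: [-180.0, 0.0, -153.5]
force: [0.5, -0.3, -1.6]
grip_width: 0.408
grasp_force: 40.6
```

Call:
send_rows(rows="0 0 0.2 0 0.2; 0 0 0.05 0 0.2; 0 0 0 0 0.2; 0 0 0 0 0.2")

```text
time: 6.08
tool_pos: [0.4703, -0.1391, 0.0102]
ee_rot: [-180.0, 0.0, -153.5]
force: [-1.7, 1.4, 4.1]
grip_width: 0.404
grasp_force: 41.5
```

Contact is at the seated height. I'll open slowly, lift straight up and back off for a look.

Call:
send_rows(rows="0 0 0 0 0.6; 0 0 0 0 1; 0 0 0 0 1; 0 0 0 0 1; 0 0 0 0 1; 0 0 -3 0 1; 0 0 -4 0 1; 0 0 -5 0 1; -2 0 -2 0 1; 0 0 0 0 1; 0 0 0 0 1")

```text
time: 7.45
tool_pos: [0.487, -0.1301, 0.1486]
ee_rot: [179.9, -0.1, -153.6]
force: [0.4, 0.5, -0.9]
grip_width: 1.002
grasp_force: 0.0
```

```bash
python3 - <<'E'
from h import *
im,K,T=snap("wrist","w3.png");print(pose()[:3,3])
c=proj(K,T,[[.4705,-.1395,.02]])[0];u,v=c.astype(int)
cv2.imwrite("pics/w3c.png",cv2.resize(im[max(v-80,0):v+80,u-100:u+100],(600,480)));print(c)
E
```

```text
[ 0.48680561 -0.13017504  0.14845639]
[316.13424491 165.79016544]
```

View pics/w3c.png

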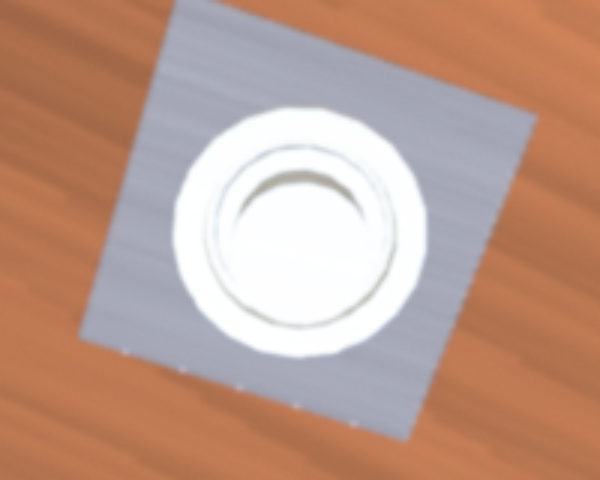

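The flange sits evenly inside the pocket with its crown upright, so the die is seated. Next, the press.

Call:
send_rows(rows="0 0 -4 0 1; -2 4 -4 0 1; -4 5 0 0 1; -4 5 0 0 1; -3.5 5 0 0 1; 0 5 0 0 1; 0 1 0 -0.13 1; 0 0 0 -0.12 1; 0 0 0 0 1; 0 0 0 0 1; 0 0 0 0 1")

```text
time: 8.88
tool_pos: [0.4968, 0.1504, 0.2296]
ee_rot: [180.0, -0.0, -139.3]
force: [-0.0, 0.3, 0.6]
grip_width: 1.002
grasp_force: 0.0
```

```bash
python3 - <<'E'
from h import *
im,K,T=snap("wrist","w4.png");print(pose()[:3,3],readout.observe()['ee_rot'])
c=proj(K,T,[[.497,.155,.119]])[0];print(c)
E
```

```text
[0.49687716 0.15049809 0.22966173] [ 1.79994211e+02 -1.60185142e-02 -1.39304203e+02]
[321.84232724 199.95145736]
```

View pics/w4.png

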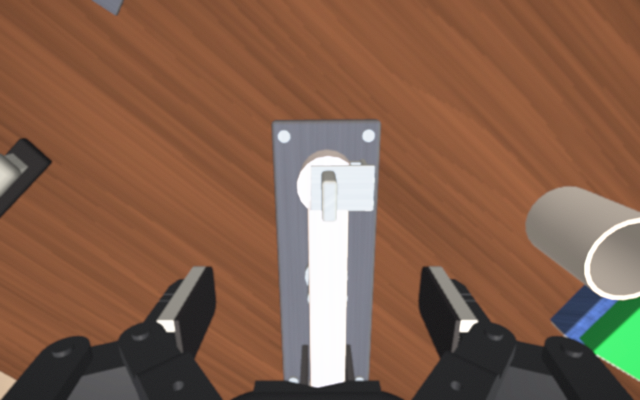

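Wrist view: the fin top is at about (329,202), with its plate extending to the right (+y) to (375,188). The press axis is vertical in the image, so the yaw is aligned.

```bash
python3 - <<'E'
from h import *
K,T=cam("wrist")
for uv,z in(((329.5,202),.119),((322,202),.119),((337,202),.119),((329,184),.119),((329,221),.119),((344,166),.083),((375,188),.083)):print(uv,np.round(ray(K,T,uv,z)[0],4),totool(ray(K,T,uv,z)[0]))
E
```

```text
(329.5, 202) [0.4945 0.1606 0.119 ] [-0.48  0.92 11.07]
(322, 202) [0.4982 0.1563 0.119 ] [-0.48  0.35 11.07]
(337, 202) [0.4908 0.1649 0.119 ] [-0.48  1.48 11.07]
(329, 184) [0.4842 0.1509 0.119 ] [ 0.93  0.86 11.07]
(329, 221) [0.5063 0.1705 0.119 ] [-2.02  0.9  11.07]
(344, 166) [0.4713 0.1579 0.083 ] [ 1.46  2.23 14.67]
(375, 188) [0.4682 0.1907 0.083 ] [-0.45  4.91 14.67]
```

Call:
send_rows(rows="-0.5 0.9 0 0 0.6; 0 0 4 0 0.6; 0 0 4 0 0.6; 0 0 4 0 0.6; 0 0 1.9 0 0.6; 0 0 0 0 0.6; 0 0 0 0 0.6; 0 0 0 0 0; 0 0 0 0 0; 0 0 0 0 0; 0 0 0 0 0; 0 0 0 0 0; 0 0 0 0 0; 0 0 0 0 0", newtons=60)

```text
time: 10.68
tool_pos: [0.4952, 0.1611, 0.0917]
ee_rot: [-180.0, 0.1, -139.2]
force: [-1.8, 0.7, 4.8]
grip_width: 0.128
grasp_force: 59.2
```

Call:
send_rows(rows="0 0.4 0 0 0; 0 0.4 0 0 0; 0 0.3 0 0 0; 0 0.2 0 0 0; 0 0 0 0 0; 0 0 0 0 0; 0 0 0 0 0")

```text
time: 11.55
tool_pos: [0.4878, 0.1695, 0.0917]
ee_rot: [-179.8, 0.0, -139.2]
force: [4.6, -5.9, 2.6]
grip_width: 0.127
grasp_force: 59.2
```

Call:
send_rows(rows="0 0.2 0 0 0; 0 0 0 0 0; 0 0 0 0 0; -0.18 0 -0.83 0 0; -0.18 0 -0.83 0 0; -0.25 0 -0.82 0 0; -0.25 0 -0.82 0 0; 0 0 0 0 0; 0 0 0 0 0")

```text
time: 12.68
tool_pos: [0.4919, 0.1762, 0.1228]
ee_rot: [-179.9, -0.1, -139.2]
force: [5.5, -5.0, -4.7]
grip_width: 0.13
grasp_force: 58.5
```

Call:
send_rows(rows="-0.3 0 -0.82 0 0; -0.3 0 -0.82 0 0; -0.35 0 -0.9 0 0; -0.4 0 -0.9 0 0; -0.2 0 -0.5 0 0; 0 0 0 0 0; 0 0 0 0 0; 0 0 0 0 0; 0 0 0 0 0")

```text
time: 13.8
tool_pos: [0.5039, 0.1867, 0.1618]
ee_rot: [-179.9, -0.1, -139.2]
force: [7.9, -4.3, -7.1]
grip_width: 0.125
grasp_force: 58.5
```

```bash
python3 - <<'E'
from h import *
a,_,_=snap("scene");b,_,_=snap("wrist");cv2.imwrite("pics/e.png",np.hstack([cv2.resize(a[60:260,250:500],(500,400)),cv2.resize(b,(300,400))[:, :]]))
E
```

```text
(no output)
```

View pics/e.png

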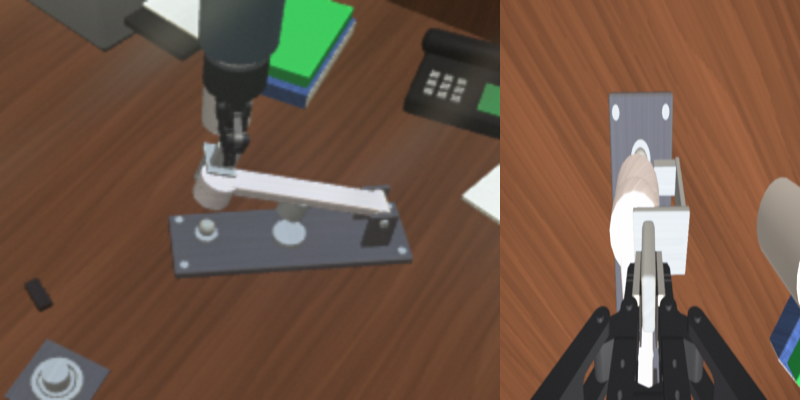

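The scene shows the arm clearly off its ball and held by the fin, with the die still in the rest. I'll add a small margin and settle.

Call:
send_rows(rows="-0.2 0 -0.5 0 0; 0 0 0 0 0; 0 0 0 0 0; 0 0 0 0 0; 0 0 0 0 0; 0 0 0 0 0")

```text
time: 14.65
tool_pos: [0.5056, 0.1884, 0.1666]
ee_rot: [-179.9, -0.1, -139.2]
force: [8.8, -2.2, -8.3]
grip_width: 0.127
grasp_force: 58.6
```

```bash
python3 - <<'E'
from h import *
s=readout.observe();print(s['tool_pos'],s['grip_width'],s['grasp_force'],s['force'])
print(env.finish_job())
E
```

```text
[0.50562496 0.18838941 0.16658844] 0.12683772386776637 58.55917274951935 [ 8.81089349 -2.17427648 -8.33093472]
the job is handed in; nothing more can be done
None
```

I handed the job in at 14.7 s, with die_a seated rim down in the pocket and released, and the gripper holding the press arm up by its latch fin; I estimate the nose is about 7 cm above its place on the ball, and the hand-in call returned no verdict.

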